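# Show the button samples: press the lever, ease the lid shut

### The arm

A 6-joint arm with a two-finger parallel gripper is mounted at the origin on the work surface. World frame = base frame: x ahead of the robot, y to its left, z up, the work surface at z = 0. Lengths are in mm, angles in rad, forces in N, time in s.
With the tool pointing down it reaches from about 350 to 875 mm from the base axis. Payload 4.2 kg.
Tool frame: the origin (TCP) lies midway between the tips of the shut fingers; the grasp point (between the pads) lies 19 mm behind it; z points along the fingers, y is the line along which they close (so a half turn about z gives the same grasp; the last joint's range is limited). The gripper opens to 85 mm and grips with 20 to 120 N. Pads are 22 mm wide; open, the fingers measure 114 mm over their backs; the gripper's body (76 mm by 85 mm) begins 54 mm behind the grasp point. The pads swing forward as they close: fully open they stand 13 mm farther back than shut.
Start: joints at [-0.987, 0.385, 0.008, 0, -1.194, -0.259], TCP at [199.465, -592.295, 198.712] pointing down, gripper open.
Joint ranges: [-3.14, 3.14], [-1.21, 2.06], [-1.07, 1.41], [-3.16, 2.05], [-2.99, -0.16], [-3.1, 3.1]. Speed limits (rad/s): [2.79, 2.79, 3.14, 3.14, 3.14, 3.14].

### API

Orientations are given as a unit quaternion [x, y, z, w].
In Python, from bench import read_state, get_image, job_done gives the robot as it stands.
- The arm moves only by the shell command python3 -m jog 'ROWS'. ROWS is JSON, a list of rows, each a list of 3 entries, a list of its own where there are three numbers: the shift along the world's x, y, z scaled (see below), then the turn, a rotation vector about the world's x, y, z scaled (see below), then the gripper's target within -1 to 1 (shut at 1, half-way at 0, fully open at -1). In form: [[[x, y, z], [wx, wy, wz], claw], ...]. A call has 1 to 20 rows; each row is the pose to reach, as a shift and turn from the pose commanded when the call began; what a row does not reach only later rows make up. The controller multiplies each number of a shift by 10 cm and each number of a turn by 120 degrees. A row lasts 1/10 s, in which the tool goes at most 50 mm and 8.59 degrees, less where a joint would pass 70% of its speed; a pose out of reach is approached as far as the arm can. A call with a number of a shift or a turn outside -1 to 1 is refused whole. A call with a gripper value outside its range is refused whole. The fingers move at their own pace and stop on an object; the grip force is fixed at half the most. Time passes only in rows, so rows that repeat a pose let the fingers close. It gives the time, the measured TCP pose, the force, the opening and the grip force at its end, in the units of the state.
- read_state(): the state, without advancing time (a new reading comes with each control period).
- get_image(name): name is "scene" or "top" or "wrist"; returns a dict with "frame" (400x640x3 uint8, red, green, blue), "range_z" (400x640 float32, mm along the optical axis (not along the pixel's ray), 0 where there is no reading), "fx", "fy", "cx", "cy" (pixels), "distortion" ([k1, k2, p1, p2, k3] as OpenCV has them; the pictures are not rectified), "R" (3x3) and "t" (3): a world point X has camera coordinates R X + t. Camera axes: x right, y down, z forward; pixel columns grow to the right and rows downward; lengths in mm; the calibration is good to about 2 mm. A picture is of the moment at which its call begins.
- job_done(): hands the job in; it is judged then, once.
The state is a dict: "clock": time; "joints": joint angles; "joint_vel": joint speeds; "joint_efforts": joint torques, N m; "position": TCP position; "ee_rot": TCP orientation; "contact_force": force on the tool from outside, world axes, zero at the start; "wrist_torque": the same for the moment, N m; "gripper_width": finger opening in mm; "grasp_force": force on a finger pad.
Only numpy, scipy, OpenCV 4.12 (cv2) and the standard library are available. Lean on these libraries where they do the work, as an engineer would, in place of code of your own. Each camera call takes 0.05 s, during which the arm holds its last target. There are 200 camera calls.

### The job

Show a customer the buttons in the navy-blue sample case: with the fingertips, not gripping it, press the pad of its front lever all the way down so that the linked lid stands fully open, and keep it open for at least two seconds. Then ease the lever back up so that the lid comes down slowly and shuts without slamming, and move clear. Work the lid by its lever only, without touching the lid, keep the wine-red case shut, and do not pick up or shift anything else on the desk.

Things in the scene. Friction and masses are not known exactly. Their poses are not given: they have to be found in the camera images.
- navy_case: navy-blue button sample case, a large cream button on its lid. The case to be worked. Fixed, on a wooden plinth 2 to 28 mm high; 170 mm deep, 220 wide, 92 high when shut. Origin: centre of its underside, on the plinth (its z is the plinth's height). Its -x axis points out of the front (lever side), +x to the rear. Yaw varies about 0.3 rad either way.
- navy_pad (a point): top centre of the navy-blue case's lever pad, moving with it: round steel pad, black rubber face, 62 mm across, 10 thick, about 172 mm in front of the case's centre. At rest it is about 77 mm above the case's underside, and 49 mm lower when pressed to its stop (within 3 mm of the same place seen from above). It slopes 13 degrees up to its free end at rest, as much down when pressed.
- navy_lid: lid of the navy-blue case, 174 mm deep x 226 wide x 12, hinged along its rear edge and linked to the lever: it turns 2 rad per rad of the lever, about 0.018 rad per mm that the pad goes down. Shut it is level; fully open (lever on its stop) its front edge stands up and it tilts about 0.9 rad. Origin: centre of its underside, z out of its top; x and y as the case's when shut.
- navy_lever (a joint): angle of the navy-blue case's lever in rad: 0 at rest (up, lid shut), 0.45 on its stop (lid fully open). Its level pivot is 52 mm above the case's underside, 110 mm behind the pad's centre. Pressing takes about 3 to 8 N. It does not stay down: let go, the lid's weight throws lid and lever home within half a second, with a slam.
- wine_case: wine-red button sample case, a large cream button on its lid. The other case, the same in build, which is left shut. Fixed, on a wooden plinth 2 to 28 mm high; 170 mm deep, 220 wide, 92 high when shut. Origin: centre of its underside, on the plinth (its z is the plinth's height). Its -x axis points out of the front (lever side), +x to the rear. Yaw varies about 0.3 rad either way.
- wine_pad (a point): top centre of the wine-red case's lever pad, moving with it: round steel pad, black rubber face, 62 mm across, 10 thick, about 172 mm in front of the case's centre. At rest it is about 77 mm above the case's underside, and 49 mm lower when pressed to its stop (within 3 mm of the same place seen from above). It slopes 13 degrees up to its free end at rest, as much down when pressed.
- wine_lid: lid of the wine-red case, 174 mm deep x 226 wide x 12, hinged along its rear edge and linked to the lever: it turns 2 rad per rad of the lever, about 0.018 rad per mm that the pad goes down. Shut it is level; fully open (lever on its stop) its front edge stands up and it tilts about 0.9 rad. Origin: centre of its underside, z out of its top; x and y as the case's when shut.
- wine_lever (a joint): angle of the wine-red case's lever in rad: 0 at rest (up, lid shut), 0.45 on its stop (lid fully open). Its level pivot is 52 mm above the case's underside, 110 mm behind the pad's centre. Pressing takes about 3 to 8 N. It does not stay down: let go, the lid's weight throws lid and lever home within half a second, with a slam.
- tape: loose bystander, not to be disturbed: yellow round tape-measure case, 62 mm across, 19 mm high; origin at the centre of its underside.
- pin_jar: loose bystander, not to be disturbed: small glass pin jar with red cap, 44 mm across, 50 mm high; origin at the centre of its underside.
- mug: loose bystander, not to be disturbed: white mug, 80 mm across, 92 mm high; origin at the centre of its underside.
- stapler: loose bystander, not to be disturbed: navy and black stapler, 130 mm long, about 42 mm high; origin at the centre of its underside.
- calculator: loose bystander, not to be disturbed: black desk calculator, 160 x 75 x 16 mm; origin at the centre of its underside.
- chalk_tin: loose bystander, not to be disturbed: plain metal chalk tin, 60 mm across, 40 mm high; origin at the centre of its underside.

How it is judged:
By the outcome, as a careful person would: the job done as asked, in the order asked, and still so for the second after the job is handed in, with the robot touching nothing.
It also fails if it takes over 42 s, if anything falls off the work surface, if the arm or the gripper's body presses on something with over 40 N, if the wrist force passes 120 N, or if a joint passes its speed limit or range.

## Working session

There is one attempt and no reset: what is moved stays moved. The work goes in short steps, Python scripts to look and compute and a shell command to move; the robot and the scene stay as the last step left them, time stands still between calls to the robot, and variables do not carry over. Pictures are saved under pics/ and viewed, at most 10 in all, crops included, and the job is handed in when it is done.

```bash
mkdir -p pics; ls
cat > h.py <<'E'
import numpy as np,cv2
from bench import *
def save(n,im): cv2.imwrite('pics/'+n+'.png',im['frame'][:,:,::-1])
def cloud(im):
    h,w=im['range_z'].shape
    K=np.array([[im['fx'],0,im['cx']],[0,im['fy'],im['cy']],[0,0,1.]])
    u,v=np.meshgrid(np.arange(w,dtype=float),np.arange(h,dtype=float))
    p=cv2.undistortPoints(np.stack([u,v],-1).reshape(-1,1,2),K,np.array(im['distortion'])).reshape(h,w,2)
    z=im['range_z'].astype(float)
    P=np.dstack([p[...,0]*z,p[...,1]*z,z])
    X=(P-np.array(im['t']))@np.array(im['R'])
    X[z==0]=np.nan
    return X
E
python3 - <<'E'
from h import *
import pickle
ims={n:get_image(n) for n in('top','scene')}
pickle.dump(ims,open('ims.pkl','wb'))
for n in ims: save(n,ims[n])
s=read_state();print({k:s[k] for k in('clock','position','ee_rot','contact_force','gripper_width')})
E
```

```text
pics
{'clock': 0.1, 'position': array([ 199.26126779, -591.75537161,  197.71647547]), 'ee_rot': array([-1.61602403e-01,  9.86855436e-01,  9.81473665e-04, -2.19170005e-04]), 'contact_force': array([ 0.42438233,  0.30047871, -0.10177226]), 'gripper_width': 85.63267070225089}
```

View pics/top.png

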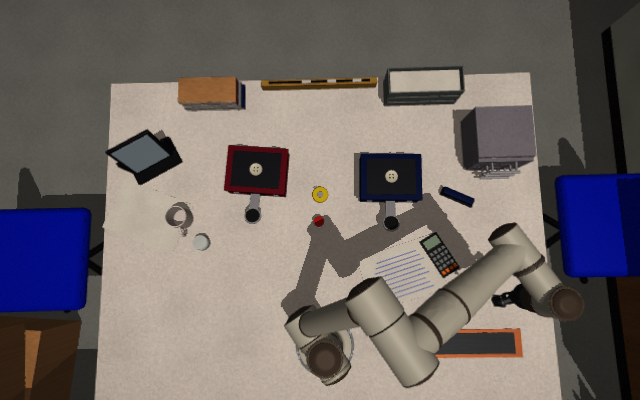

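View pics/scene.png

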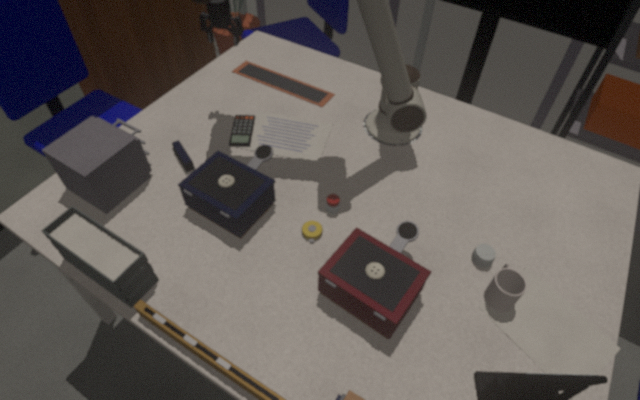

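The top view shows the navy case near (390,177) with its pad at (391,223). The wine case is at (257,170) with its pad at (252,215), and the robot base is near (325,355). The scene view agrees: navy pad at (264,151), wine pad at (407,231).

Run:
```python
from h import *
import pickle
ims=pickle.load(open('ims.pkl','rb'))
for n,(pu,pv),(cu,cv) in (('top',(391,223),(390,177)),('scene',(264,151),(227,182))):
    im=ims[n];X=cloud(im);f=im['frame'].astype(int)
    W=X[max(0,pv-14):pv+15,pu-14:pu+15].reshape(-1,3);F=f[pv-14:pv+15,pu-14:pu+15].reshape(-1,3)
    m=(F.max(1)<70)&(W[:,2]>60)&(W[:,2]<125)
    P=W[m];c=np.median(P,0);P=P[np.linalg.norm((P-c)[:,:2],axis=1)<40]
    print(n,'pad',len(P),c,P.min(0),P.max(0),(P.min(0)+P.max(0))/2)
    A=np.c_[P[:,:2]-c[:2],np.ones(len(P))];print(' slope',np.linalg.lstsq(A,P[:,2],rcond=None)[0])
    # lid
    R=60;W=X[cv-R:cv+R,cu-R:cu+R].reshape(-1,3)
    L=W[(W[:,2]>86)&(W[:,2]<135)]
    c0=np.median(X[cv-4:cv+5,cu-4:cu+5].reshape(-1,3),0);
    L=L[(np.linalg.norm(L[:,:2]-c0[:2],axis=1)<150)&(abs(L[:,2]-c0[2])<12)]
    r=cv2.minAreaRect(L[:,:2].astype(np.float32));print(' lid',c0,len(L),np.median(L[:,2]),r)
for n,u,v in(('mug',179,215),('jar',318,220),('calc',440,255),('stap',457,196),('tape',320,194)): print(n,cloud(ims['top'])[v,u])
```

```text
top pad 186 [ 443.61306908 -253.02072986   94.38875173] [ 414.5041946  -282.71414226   81.17736382] [ 471.02447289 -224.37894454  107.44297864] [ 442.76433375 -253.5465434    94.31017123]
 slope [-2.19256071e-01  2.79830642e-02  9.41620628e+01]
 lid [nan nan nan] 0 nan ((0.0, 0.0), (0.0, 0.0), 0.0)
scene pad 151 [ 444.62378627 -252.78493539   93.10151228] [ 419.26325389 -276.85908225   84.88216116] [ 469.03098458 -229.48382791  101.26602753] [ 444.14711923 -253.17145508   93.07409435]
 slope [-2.10008879e-01  3.58970391e-02  9.30688888e+01]
 lid [nan nan nan] 0 nan ((0.0, 0.0), (0.0, 0.0), 0.0)
mug [501.17629005 558.56962409   4.9732604 ]
jar [465.06958891  15.08087463  48.72746154]
calc [ 324.85362393 -445.4805886    12.439597  ]
stap [ 545.61139609 -515.15296014   42.64052615]
tape [568.17779925   5.51831801  25.7525208 ]
  return _methods._mean(a, axis=axis, dtype=dtype,
  ret = ret.dtype.type(ret / rcount)
```

```bash
python3 -m jog '[[[0.18,0.25,0],[0,0,-0.02],1],[[0.36,0.5,0],[0,0,-0.04],1],[[0.54,0.75,0],[0,0,-0.06],1],[[0.72,1,0],[0,0,-0.08],1]]'
python3 -m jog '[[[0.18,0.25,0],[0,0,-0.02],1],[[0.36,0.5,0],[0,0,-0.04],1],[[0.54,0.75,0],[0,0,-0.06],1],[[0.72,1,0],[0,0,-0.08],1]]'
python3 - <<'E'
from h import *
import pickle
X=cloud(pickle.load(open('ims.pkl','rb'))['top'])
for n,cu,cv in(('navy',390,177),('wine',257,170)):
    W=X[cv-35:cv+36,cu-50:cu+51].reshape(-1,3);W=W[np.isfinite(W[:,2])]
    for lo in (85,):
        L=W[(W[:,2]>lo)&(W[:,2]<125)];z=np.median(L[:,2]);L=L[(abs(L[:,2]-z)<5)]
        print(n,z,cv2.minAreaRect(L[:,:2].astype(np.float32)))
print(read_state()['position'],read_state()['contact_force'])
E
```

```text
clock: 0.5
position: [271.8, -491.0, 198.1]
ee_rot: [-0.077, 0.997, 0.001, -0.0]
contact_force: [0.3, -0.2, 0.6]
gripper_width: 28.0
grasp_force: 0.0
clock: 0.9
position: [343.8, -391.0, 198.3]
ee_rot: [0.006, 1.0, 0.0, -0.0]
contact_force: [0.8, -0.3, 0.3]
gripper_width: 0.1
grasp_force: 0.0
navy 108.63128257876866 ((617.3391723632812, -257.23675537109375), (225.4852294921875, 174.5083465576172), 88.56334686279297)
wine 112.12394316780562 ((654.1564331054688, 240.81423950195312), (225.19207763671875, 175.3941650390625), 84.77681732177734)
[ 343.79656074 -390.96915158  198.32345248] [ 0.83112291 -0.25066713  0.279829  ]
```

```bash
python3 -m jog '[[[0.25,0.35,0],[0,0,0],1],[[0.5,0.69,0],[0,0,0],1],[[0.72,1,0],[0,0,0],1]]'
python3 -m jog '[[[0.14,0.19,-0.2],[0,0,0],1],[[0.28,0.38,-0.45],[0,0,0],1],[[0.28,0.38,-0.7],[0,0,0],1],[[0.28,0.38,-0.8],[0,0,0],1],[[0.28,0.38,-0.8],[0,0,0],1],[[0.28,0.38,-0.8],[0,0,0],1]]'
python3 - <<'E'
from h import *
im=get_image('scene');im['frame']=cv2.resize(im['frame'][80:260,140:380],None,fx=3,fy=3);save('s2',im)
E
```

```text
clock: 1.2
position: [416.0, -290.6, 198.4]
ee_rot: [0.005, 1.0, 0.0, -0.0]
contact_force: [0.9, 0.0, 0.6]
gripper_width: -0.1
grasp_force: 0.0
clock: 1.8
position: [443.8, -254.9, 119.4]
ee_rot: [0.005, 1.0, -0.0, 0.0]
contact_force: [0.3, 1.0, 0.0]
gripper_width: 0.1
grasp_force: 0.0
```

View pics/s2.png

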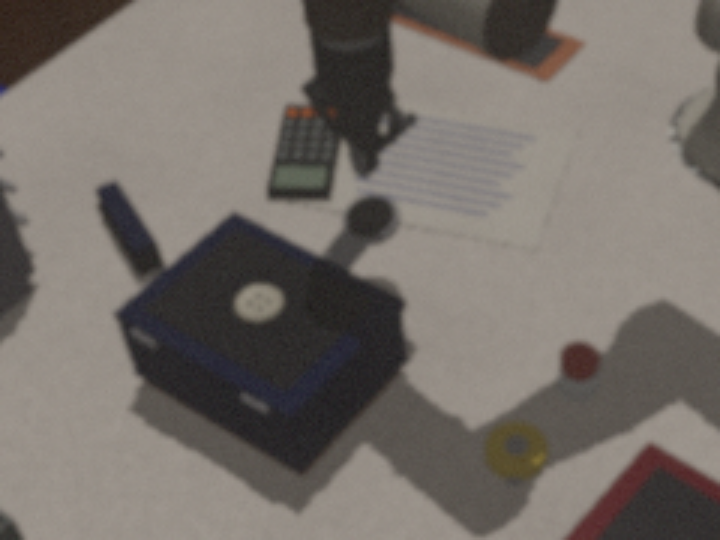

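The shut fingertips, at crop (368,172), are straight above the navy pad at (370,218), and everything else is undisturbed. Next I press slowly.

```bash
python3 -m jog '[[[0,0,-0.05],[0,0,0],1],[[0,0,-0.1],[0,0,0],1],[[0,0,-0.14],[0,0,0],1],[[0,0,-0.17],[0,0,0],1],[[0,0,-0.2],[0,0,0],1],[[0,0,-0.22],[0,0,0],1],[[0,0,-0.24],[0,0,0],1],[[0,0,-0.26],[0,0,0],1],[[0,0,-0.28],[0,0,0],1],[[0,0,-0.3],[0,0,0],1],[[0,0,-0.32],[0,0,0],1],[[0,0,-0.34],[0,0,0],1]]'
python3 -m jog '[[[0,0,-0.03],[0,0,0],1],[[0,0,-0.06],[0,0,0],1],[[0,0,-0.09],[0,0,0],1],[[0,0,-0.12],[0,0,0],1],[[0,0,-0.15],[0,0,0],1],[[0,0,-0.18],[0,0,0],1],[[0,0,-0.21],[0,0,0],1],[[0,0,-0.24],[0,0,0],1],[[0,0,-0.27],[0,0,0],1],[[0,0,-0.3],[0,0,0],1]]'
```

```text
clock: 3.05
position: [443.5, -254.3, 84.6]
ee_rot: [0.005, 1.0, -0.0, 0.0]
contact_force: [0.7, 0.1, -0.1]
gripper_width: -0.1
grasp_force: 0.0
clock: 4.05
position: [442.8, -254.4, 55.2]
ee_rot: [0.005, 1.0, -0.0, -0.001]
contact_force: [-1.9, -0.5, 5.9]
gripper_width: -0.0
grasp_force: 2.8
```

Run:
```python
from h import *
im=get_image('scene');im['frame']=cv2.resize(im['frame'][80:260,140:380],None,fx=3,fy=3);save('s3',im)
print(read_state()['contact_force'],read_state()['position'])
```

```text
[-2.11493991  0.16024026  5.42355566] [ 442.69526745 -254.34073477   54.70186259]
```

View pics/s3.png

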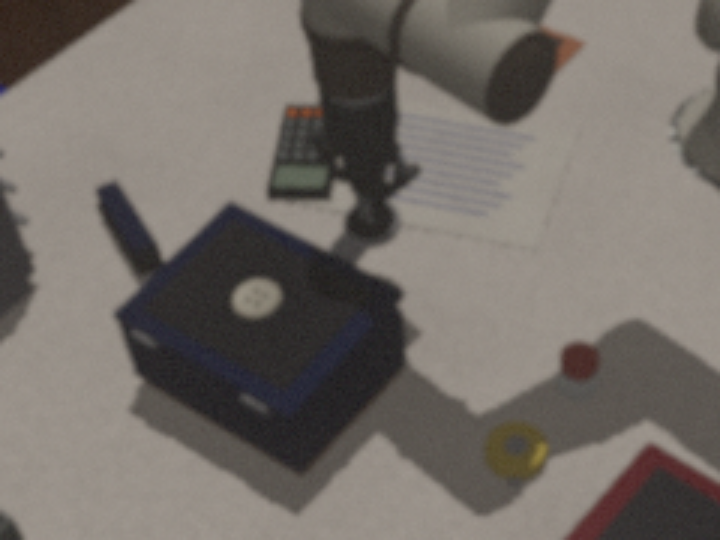

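The fingertips rest on the pad at (370,220) and the lid has only begun to lift. I'll measure the lid tilt.

```bash
cat >> h.py <<'E'
def lid(name='scene'):
    im=get_image(name);X=cloud(im).reshape(-1,3)
    d=X-np.array([617,-257,0]);m=(abs(d[:,0])<80)&(abs(d[:,1])<60)&(X[:,2]>95)&(X[:,2]<300)
    P=X[m];rx=P[:,0]
    c=np.polyfit(rx,P[:,2],1)
    print(name,m.sum(),'lid tilt',-np.arctan(c[0]),'front z',np.polyval(c,530))
    m=(np.linalg.norm((X-np.array([444,-253,0]))[:,:2],axis=1)<30)&(X[:,2]>20)&(X[:,2]<110)
    P=X[m]; print('pad pts',len(P),np.percentile(P[:,2],[5,25,50,75,95]) if len(P) else 0, read_state()['position'],read_state()['contact_force'])
    return im
E
python3 - <<'E'
from h import *
im=lid('scene');lid('top')
X=cloud(im)
E
```

```text
scene 1821 lid tilt 0.10653200566294566 front z 127.22773136136334
pad pts 194 [ 79.8298478   84.62245581  86.88999629  90.79105665 105.44430342] [ 442.7524814  -254.37379805   54.89065476] [-2.98242135  0.35118509  5.87529521]
top 1363 lid tilt 0.10017991163811821 front z 126.94305186121922
pad pts 27 [87.0325554  88.65108578 91.26745541 92.85231356 95.35448909] [ 442.79828524 -254.38593956   55.06653187] [-2.5828267  -0.83489676  5.18537807]
```

Run:
```python
from h import *
im=get_image('wrist');save('w4',im)
for n in('scene','top'):
    i=get_image(n);X=cloud(i).reshape(-1,3)
    for z in range(20,200,10):
        m=(abs(X[:,0]-444)<70)&(abs(X[:,1]+253)<60)&(X[:,2]>=z)&(X[:,2]<z+10)
        if m.sum()>3: print(n,z,m.sum(),X[m].min(0).round(),X[m].max(0).round())
```

```text
scene 70 56 [ 438. -272.   73.] [ 496. -224.   80.]
scene 80 176 [ 418. -284.   80.] [ 497. -221.   90.]
scene 90 40 [ 416. -267.   90.] [ 458. -221.  100.]
scene 100 24 [ 436. -265.  100.] [ 454. -237.  110.]
scene 110 19 [ 434. -263.  110.] [ 454. -237.  118.]
scene 120 17 [ 443. -258.  120.] [ 455. -240.  130.]
scene 130 31 [ 440. -285.  130.] [ 455. -222.  140.]
scene 140 50 [ 431. -293.  140.] [ 456. -214.  150.]
scene 150 56 [ 427. -300.  151.] [ 459. -204.  159.]
scene 160 58 [ 440. -310.  160.] [ 461. -199.  170.]
scene 170 75 [ 428. -311.  170.] [ 461. -193.  180.]
scene 180 92 [ 432. -311.  180.] [ 462. -193.  190.]
scene 190 59 [ 436. -272.  190.] [ 463. -204.  200.]
top 80 15 [ 415. -261.   82.] [ 434. -225.   89.]
top 90 19 [ 415. -256.   90.] [ 434. -227.   97.]
top 150 5 [ 432. -222.  156.] [ 432. -208.  158.]
```

View pics/w4.png

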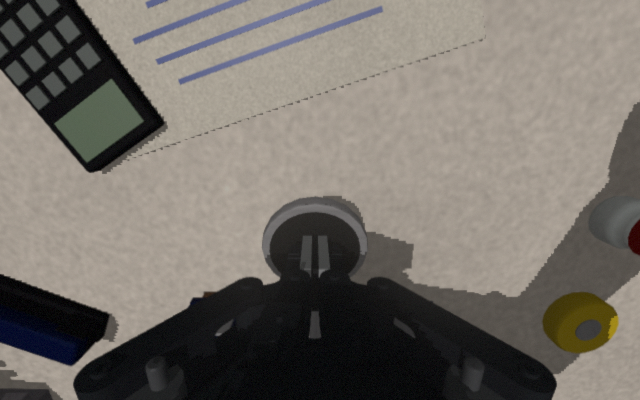

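The wrist view shows the shut fingertips centred on the navy pad near (315,245), clear of the tape and jar. Depth puts the tips at about 87 mm, so the reported TCP reads about 30 mm too low. I'll go on using relative moves, with force and lid tilt as the guides.

```bash
python3 -m jog '[[[0,0,-0.03],[0,0,0],1],[[0,0,-0.06],[0,0,0],1],[[0,0,-0.09],[0,0,0],1],[[0,0,-0.12],[0,0,0],1],[[0,0,-0.15],[0,0,0],1],[[0,0,-0.18],[0,0,0],1],[[0,0,-0.21],[0,0,0],1],[[0,0,-0.24],[0,0,0],1],[[0,0,-0.27],[0,0,0],1],[[0,0,-0.3],[0,0,0],1]]'
python3 - <<'E'
from h import *
lid('scene')
E
```

```text
clock: 5.35
position: [442.6, -254.4, 24.9]
ee_rot: [0.005, 1.0, -0.0, -0.001]
contact_force: [-2.5, -0.0, 5.3]
gripper_width: 0.1
grasp_force: 2.6
scene 2107 lid tilt 0.624992914576594 front z 236.2833694047119
pad pts 194 [ 54.61582188  58.25818907  62.4552953   87.66999631 107.94969697] [ 442.64103543 -254.37420053   24.46020529] [-3.04161597 -0.99730735  4.25959569]
```

```bash
python3 -m jog '[[[0,0,-0.03],[0,0,0],1],[[0,0,-0.06],[0,0,0],1],[[0,0,-0.08],[0,0,0],1],[[0,0,-0.1],[0,0,0],1],[[0,0,-0.12],[0,0,0],1],[[0,0,-0.14],[0,0,0],1],[[0,0,-0.15],[0,0,0],1],[[0,0,-0.15],[0,0,0],1]]'
python3 - <<'E'
from h import *
lid('scene')
E
```

```text
clock: 6.2
position: [444.8, -254.6, 11.0]
ee_rot: [0.005, 1.0, -0.0, 0.001]
contact_force: [-2.1, 1.2, 11.3]
gripper_width: -0.2
grasp_force: 5.7
scene 1980 lid tilt 0.8601975164870771 front z 321.0547385636811
pad pts 243 [ 40.24386238  45.82167065  56.65420031  91.96783921 102.50753036] [ 444.85563576 -254.5895636    11.02746755] [-1.98904519  1.15421063 11.24083333]
```

```bash
python3 -m jog '[[[0,0,-0.02],[0,0,0],1],[[0,0,-0.03],[0,0,0],1],[[0,0,-0.03],[0,0,0],1],[[0,0,-0.03],[0,0,0],1]]'
python3 - <<'E'
from h import *
im=lid('scene');im['frame']=cv2.resize(im['frame'][80:260,140:380],None,fx=3,fy=3);save('s5',im)
E
```

```text
clock: 6.65
position: [445.0, -254.7, 10.4]
ee_rot: [0.004, 1.0, -0.001, 0.002]
contact_force: [-5.9, 4.8, 27.9]
gripper_width: -0.1
grasp_force: 14.1
scene 1971 lid tilt 0.8652495613509273 front z 322.97374673919944
pad pts 257 [ 39.84835145  45.41605023  56.24536369  92.73745633 105.81106433] [ 445.05749753 -254.76820545   10.39390485] [-5.96448821  4.44865238 27.12544585]
```

View pics/s5.png

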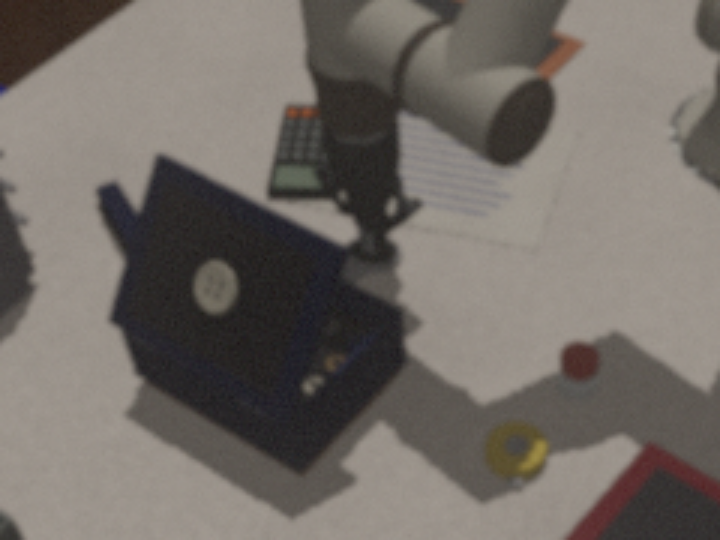

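The lid stands open with the buttons visible at (325,370). The force has climbed to 28 N with almost no further travel, so the lever is on its stop. I'll hold it there, then ease back up.

```bash
python3 -m jog '[[[0,0,0.01],[0,0,0],1],[[0,0,0.01],[0,0,0],1],[[0,0,0.01],[0,0,0],1],[[0,0,0.01],[0,0,0],1],[[0,0,0.01],[0,0,0],1],[[0,0,0.01],[0,0,0],1],[[0,0,0.01],[0,0,0],1],[[0,0,0.01],[0,0,0],1],[[0,0,0.01],[0,0,0],1],[[0,0,0.01],[0,0,0],1],[[0,0,0.01],[0,0,0],1],[[0,0,0.01],[0,0,0],1],[[0,0,0.01],[0,0,0],1],[[0,0,0.01],[0,0,0],1],[[0,0,0.01],[0,0,0],1],[[0,0,0.01],[0,0,0],1],[[0,0,0.01],[0,0,0],1],[[0,0,0.01],[0,0,0],1],[[0,0,0.01],[0,0,0],1],[[0,0,0.01],[0,0,0],1]]'
python3 -m jog '[[[0,0,0],[0,0,0],1],[[0,0,0],[0,0,0],1],[[0,0,0],[0,0,0],1],[[0,0,0],[0,0,0],1],[[0,0,0],[0,0,0],1],[[0,0,0],[0,0,0],1]]'
python3 -c "
from h import *
lid()"
```

```text
clock: 8.7
position: [445.0, -254.7, 10.6]
ee_rot: [0.004, 1.0, -0.001, 0.002]
contact_force: [-4.4, 3.6, 21.6]
gripper_width: 0.1
grasp_force: 11.2
clock: 9.3
position: [445.0, -254.7, 10.6]
ee_rot: [0.004, 1.0, -0.001, 0.002]
contact_force: [-3.5, 3.1, 22.2]
gripper_width: 0.2
grasp_force: 11.2
scene 1978 lid tilt 0.8555379332355967 front z 320.00928890869795
pad pts 249 [ 38.54718677  45.46191716  55.43752699  91.77183218 103.49968198] [ 444.98436557 -254.68043162   10.60868412] [-4.84552587  3.54713885 21.85480427]
```

```bash
python3 -m jog '[[[0,0,0.01],[0,0,0],1],[[0,0,0.02],[0,0,0],1],[[0,0,0.03],[0,0,0],1],[[0,0,0.04],[0,0,0],1],[[0,0,0.05],[0,0,0],1],[[0,0,0.06],[0,0,0],1],[[0,0,0.07],[0,0,0],1],[[0,0,0.08],[0,0,0],1],[[0,0,0.09],[0,0,0],1],[[0,0,0.1],[0,0,0],1],[[0,0,0.11],[0,0,0],1],[[0,0,0.12],[0,0,0],1],[[0,0,0.13],[0,0,0],1],[[0,0,0.14],[0,0,0],1],[[0,0,0.15],[0,0,0],1],[[0,0,0.16],[0,0,0],1],[[0,0,0.17],[0,0,0],1],[[0,0,0.18],[0,0,0],1],[[0,0,0.19],[0,0,0],1],[[0,0,0.2],[0,0,0],1]]'
python3 -m jog '[[[0,0,0.01],[0,0,0],1],[[0,0,0.02],[0,0,0],1],[[0,0,0.03],[0,0,0],1],[[0,0,0.04],[0,0,0],1],[[0,0,0.05],[0,0,0],1],[[0,0,0.06],[0,0,0],1],[[0,0,0.07],[0,0,0],1],[[0,0,0.08],[0,0,0],1],[[0,0,0.09],[0,0,0],1],[[0,0,0.1],[0,0,0],1],[[0,0,0.11],[0,0,0],1],[[0,0,0.12],[0,0,0],1],[[0,0,0.13],[0,0,0],1],[[0,0,0.14],[0,0,0],1],[[0,0,0.15],[0,0,0],1],[[0,0,0.16],[0,0,0],1],[[0,0,0.17],[0,0,0],1],[[0,0,0.18],[0,0,0],1],[[0,0,0.19],[0,0,0],1],[[0,0,0.2],[0,0,0],1]]'
python3 -c "
from h import *
lid()"
```

```text
clock: 11.35
position: [442.7, -254.1, 27.6]
ee_rot: [0.005, 1.0, 0.0, -0.001]
contact_force: [-3.5, -2.6, 4.4]
gripper_width: 0.1
grasp_force: 2.2
clock: 13.35
position: [444.3, -254.3, 48.0]
ee_rot: [0.005, 1.0, -0.0, 0.001]
contact_force: [0.2, 2.4, 4.8]
gripper_width: -0.2
grasp_force: 2.4
scene 1945 lid tilt 0.2135700667899914 front z 146.4246375781962
pad pts 202 [ 75.90437718  78.50861045  81.15842958  86.45101124 103.01695568] [ 444.30356763 -254.36598112   48.19588342] [-0.88435457  2.93933451  5.2037618 ]
```

Now about 12 mm remains before the lid shuts, so I slow down further.

```bash
python3 -m jog '[[[0,0,0.01],[0,0,0],1],[[0,0,0.02],[0,0,0],1],[[0,0,0.03],[0,0,0],1],[[0,0,0.035],[0,0,0],1],[[0,0,0.04],[0,0,0],1],[[0,0,0.045],[0,0,0],1],[[0,0,0.05],[0,0,0],1],[[0,0,0.055],[0,0,0],1],[[0,0,0.06],[0,0,0],1],[[0,0,0.065],[0,0,0],1],[[0,0,0.07],[0,0,0],1],[[0,0,0.075],[0,0,0],1],[[0,0,0.08],[0,0,0],1],[[0,0,0.085],[0,0,0],1],[[0,0,0.09],[0,0,0],1],[[0,0,0.095],[0,0,0],1],[[0,0,0.1],[0,0,0],1],[[0,0,0.105],[0,0,0],1],[[0,0,0.11],[0,0,0],1],[[0,0,0.115],[0,0,0],1]]'
python3 -m jog '[[[0,0,0.005],[0,0,0],1],[[0,0,0.01],[0,0,0],1],[[0,0,0.015],[0,0,0],1],[[0,0,0.02],[0,0,0],1],[[0,0,0.025],[0,0,0],1],[[0,0,0.03],[0,0,0],1],[[0,0,0.035],[0,0,0],1],[[0,0,0.04],[0,0,0],1],[[0,0,0.045],[0,0,0],1],[[0,0,0.05],[0,0,0],1],[[0,0,0.055],[0,0,0],1],[[0,0,0.06],[0,0,0],1]]'
python3 -c "
from h import *
lid()"
```

```text
clock: 15.4
position: [443.4, -254.3, 59.2]
ee_rot: [0.005, 1.0, 0.0, -0.0]
contact_force: [3.3, -1.1, 4.1]
gripper_width: 0.2
grasp_force: 2.5
clock: 16.6
position: [443.2, -254.2, 65.1]
ee_rot: [0.005, 1.0, 0.0, -0.0]
contact_force: [0.1, -0.3, 0.5]
gripper_width: 0.5
grasp_force: 0.0
scene 1691 lid tilt 0.005770744175624178 front z 109.53478560759366
pad pts 193 [ 84.11379315  88.77180273  92.09477932  94.88129443 103.64138137] [ 443.368876   -254.26313222   65.27107199] [ 0.07119937 -0.25269261  0.39383776]
```

The lid is shut and the contact force is near zero. Moving clear.

```bash
python3 -m jog '[[[0,0,0.1],[0,0,0],1],[[0,0,0.3],[0,0,0],1],[[0,0,0.55],[0,0,0],1],[[0,0,0.8],[0,0,0],1],[[0,0,1],[0,0,0],1],[[-0.2,-0.2,1],[0,0,0],1],[[-0.4,-0.4,1],[0,0,0],1],[[-0.4,-0.4,1],[0,0,0],1],[[-0.4,-0.4,1],[0,0,0],1],[[-0.4,-0.4,1],[0,0,0],1]]'
python3 - <<'E'
from h import *
im=lid();save('s6',im)
E
```

```text
clock: 17.65
position: [403.9, -294.1, 165.6]
ee_rot: [0.005, 1.0, -0.0, 0.0]
contact_force: [0.7, 0.1, -0.2]
gripper_width: 0.1
grasp_force: 0.0
scene 1677 lid tilt 0.004388766208124821 front z 109.395316552626
pad pts 238 [85.46721595 89.51252323 92.3955175  95.58687969 99.03819299] [ 403.99823598 -294.00440101  165.41154496] [ 0.31248356 -0.32548599 -0.2088437 ]
```

View pics/s6.png

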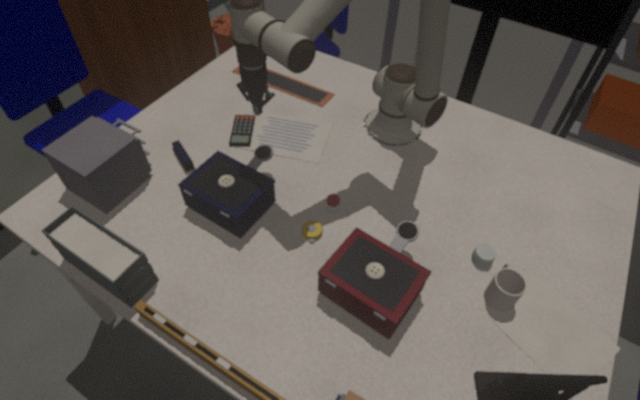

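Both cases are shut (navy at (227,190), wine at (375,280)). The gripper is clear at (257,100) and the bystanders have not moved.

```bash
python3 -c "
from bench import job_done
print(job_done())"
```

```text
the job is handed in; nothing more can be done
None
```

I pressed the navy case's lever to its stop with shut fingertips, held the lid fully open for about 2.6 s, and eased it shut over about 7 s. The arm then moved clear, nothing else on the desk moved, and the job was handed in at about 18 s with no verdict returned.

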